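# Clear the bread bin's lid and hold it open

## Task

Wipe the three walnut shells off the bread bin's lid into the steel tray beside it, using the wooden scraper block and not your fingers, and with the lid kept shut until all the shells are in the tray. Stand the scraper upright back on the bare worktop and let go of it; then lift the lid and hold it open at 45 degrees, steady: finish while holding it, without letting go. Leave everything else where it is.

Things in the scene. Friction and masses are not known exactly. Their poses are not given: they have to be found in the camera images.
- bread_bin: Bread bin fixed to the worktop: white metal box 176 (its x) x 248 (its y) x 100 mm high with a flat wooden lid. Origin: centre of the underside, on the worktop; x points away from the robot (yaw up to 0.18 rad), z up. The closed lid is 190 (x: -95 to +95) x 280 mm (y: -140 to +140), its flat top 114 mm above the worktop.
- bread_lid (a joint): Lid hinge, rad: 0 shut, grows as the lid's near edge is lifted, 0.785 = 45 degrees, limit 1.75. Lid about 0.35 kg; no stay or spring: let go at 45 degrees it falls shut.
- lid_handle (a point): Middle of the lid's round steel bar handle, 12 mm thick, 120 long, parallel to the bin's y. Shut, its axis is 40 mm in front of the lid's near edge (34 mm free gap) and 126 mm above the worktop; arms at both ends join it to the lid. It moves on a circle of radius 231 mm about the hinge, starting 0.113 rad above level. Gripped across, the bar can turn between the fingers.
- lid_hinge (a point): Point on the lid's hinge axis (parallel to the bin's y), at the bin's far rim, 95 mm beyond the bin's centre and 100 mm above the worktop.
- tray: Shallow open steel tray, fixed on the worktop close beside the bin, on its left or its right: 190 (x) x 170 (y) x 28 mm high, walls 4 mm, floor 6 mm thick; the lid's side edge reaches over its near wall. Origin: centre of the underside; axes parallel to the bin's.
- scraper: Wooden scraper block standing on its rubber lip on the worktop, on the other side of the bin: foot 150 (its x) x 22 (y) mm, 36 mm high; above it a narrower grip 80 x 18 mm up to 100 mm. Origin: centre of the underside. About 0.18 kg. Its x is within 0.3 rad of the bin's x.
- shell_a: Half walnut shell lying flat side down, domed, 30 mm across, 16 mm high, about 12 g, one of three alike on the lid, within 60 mm of the lid's middle line in x and 90 mm in y. Origin: centre of the flat side.
- shell_b: Half walnut shell lying flat side down, domed, 30 mm across, 16 mm high, about 12 g, one of three alike on the lid, within 60 mm of the lid's middle line in x and 90 mm in y. Origin: centre of the flat side.
- shell_c: Half walnut shell lying flat side down, domed, 30 mm across, 16 mm high, about 12 g, one of three alike on the lid, within 60 mm of the lid's middle line in x and 90 mm in y. Origin: centre of the flat side.
- garlic: Bystander (garlic bulb, 53 mm), to be left alone. Origin: underside.
- keys: Bystander (bunch of keys, flat, about 104x115x8 mm), to be left alone. Origin: underside.
- teaspoon: Bystander (steel teaspoon, 130x26x11 mm), to be left alone. Origin: underside.
- fork: Bystander (steel fork, 193x26x15 mm), to be left alone. Origin: underside.
- peeler: Bystander (vegetable peeler, 170x25x18 mm), to be left alone. Origin: underside.
Things that resemble listed ones, but are neither listed nor needed, are in the scene too. There is more than one size of the scraper; the one meant has the size given above.

How it is judged:
On the way, in this order (a step that is already met when the one before it is completed fails the run):
1. the held scraper is brought down on the lid (contact force between the fingers and scraper above 1 N and z of scraper in the frame of bread_bin between 0.108 and 0.126 m and x of scraper in the frame of bread_bin between -0.095 and 0.095 m and y of scraper in the frame of bread_bin between -0.15 and 0.15 m), for 0.1 s.
2. all three shells lie in the tray, the lid still shut (x of shell_a in the frame of tray between -0.095 and 0.095 m and y of shell_a in the frame of tray between -0.085 and 0.085 m and height (world z) of each of shell_a, shell_b, shell_c below 0.05 m and x of shell_b in the frame of tray between -0.095 and 0.095 m and y of shell_b in the frame of tray between -0.085 and 0.085 m and x of shell_c in the frame of tray between -0.095 and 0.095 m and y of shell_c in the frame of tray between -0.085 and 0.085 m and value of joint bread_lid below 0.1 rad), for 0.2 s.
3. the scraper stands on the worktop, released (height (world z) of scraper below 0.004 m and angle between scraper's own z axis and vertical below 0.12 rad and contact force between the fingers and scraper below 0.1 N and linear speed of scraper below 0.02 m/s), for 0.2 s.
At the end, for the whole second after the job is handed in: The fingers hold the lid still at 45 degrees (within 5 degrees); the three shells lie in the tray; the scraper stands upright on the worktop, not held (all of step 3 and value of joint bread_lid between 0.695 and 0.875 rad and velocity of joint bread_lid between -0.05 and 0.05 rad/s and contact force between the fingers and bread_bin above 0.5 N and x of shell_a in the frame of tray between -0.095 and 0.095 m and y of shell_a in the frame of tray between -0.085 and 0.085 m and height (world z) of each of shell_a, shell_b, shell_c below 0.05 m and x of shell_b in the frame of tray between -0.095 and 0.095 m and y of shell_b in the frame of tray between -0.085 and 0.085 m and x of shell_c in the frame of tray between -0.095 and 0.095 m and y of shell_c in the frame of tray between -0.085 and 0.085 m); the arm keeps its last pose, push and grip.
It fails at once if the lid is opened before all the shells are in the tray (value of joint bread_lid above 0.12 rad and not (x of shell_a in the frame of tray between -0.095 and 0.095 m and y of shell_a in the frame of tray between -0.085 and 0.085 m and height (world z) of each of shell_a, shell_b, shell_c below 0.05 m and x of shell_b in the frame of tray between -0.095 and 0.095 m and y of shell_b in the frame of tray between -0.085 and 0.085 m and x of shell_c in the frame of tray between -0.095 and 0.095 m and y of shell_c in the frame of tray between -0.085 and 0.085 m)).
It fails at once if the fingers or the arm touch a shell (contact force between any of the fingers, the arm and shell_a above 0.3 N or contact force between any of the fingers, the arm and shell_b above 0.3 N or contact force between any of the fingers, the arm and shell_c above 0.3 N).
It fails at once if a bystander is moved (distance of any of garlic, keys, teaspoon, fork, peeler from where it was at the start of the episode above 0.03 m).
It also fails if it takes over 69 s, if anything falls off the work surface, if the arm or the gripper's body presses on something with over 40 N, if the wrist force passes 120 N, or if a joint passes its speed limit or range.

## Robot

A 7-joint arm with a two-finger parallel gripper is mounted at the origin on a cart in front of the work surface, level with it; the furniture and walls round the work are solid. World frame = base frame: x ahead of the robot, y to its left, z up, the work surface at z = 0. Lengths are in m, angles in rad, forces in N, time in s.
With the tool pointing down it reaches from about 0.4 to 0.85 m from the base axis. Payload 4.5 kg.
Tool frame: the origin (TCP) lies midway between the tips of the shut fingers; the grasp point (between the pads) lies 19 mm behind it (r.grip_point_offset is the distance from the TCP to the grasp point, in m); z points along the fingers, y is the line along which they close (so a half turn about z gives the same grasp; the last joint's range is limited). The gripper opens to 88 mm and grips with 3 to 60 N. Pads are 18 mm wide; open, the fingers measure 123 mm over their backs; the gripper's body (75 mm by 187 mm) begins 45 mm behind the grasp point.
Start: joints at [-1.178, 0.689, -0.195, 1.565, 0.157, 0.902, -0.215], TCP at [0.219, 0.585, 0.208] pointing down, gripper open.
Joint ranges: [-3.01, 3.01], [-0.46, 2.08], [-1.47, 1.51], [0.13, 2.56], [-1, 4.14], [0.04, 2.09], [-2.66, 2.66]. Speed limits (rad/s): [2.57, 2.57, 3.14, 3.14, 3.14, 3.14, 3.14].

## Interface

Orientations are given as a unit quaternion [x, y, z, w].
In Python, from plant import r, optics gives the robot as it stands.
- The arm moves only by the shell command python3 -m pendant 'ROWS' [OPENING] [FORCE]. ROWS is JSON, a list of rows, each a list of 6 numbers: the shift along the tool's x, y, z as a fraction of full scale, then the turn, a rotation vector about the tool's x, y, z as a fraction of full scale. A call has 1 to 5 rows; each row shifts and turns the commanded pose from where the row before left it, along the tool's axes as they then stand; what a row does not reach is not made up. Full scale, the value 1, is 0.025 m for a shift and pi rad for a turn. A row lasts 1/12 s, in which the tool goes at most 41.7 mm and 7.16 degrees, less where a joint would pass 70% of its speed; a pose out of reach is approached as far as the arm can. A call with a number of a shift or a turn outside -1 to 1 is refused whole. A call with a gripper value outside its range is refused whole. OPENING is the opening, from -1 (shut) to 1 (fully open), set as the call begins (- or left out, the last holds). The fingers move at their own pace and stop on an object; FORCE is the grip in N (left out, the last holds). Time passes only in rows, so rows that do not move let the fingers close. It gives the time, the measured TCP pose, the force, the opening and the grip force at its end, in the units of the state.
- r.get_state(): the state, without advancing time (a new reading comes with each control period).
- optics.snapshot(name): name is "side" or "top" or "wrist"; returns (picture, depth): 480x640x3 uint8, blue, green, red; 480x640 float32, m along the optical axis (not along the pixel's ray), 0 where there is no reading.
- optics.calibration(name): a dict with "vfov" (degrees; the focal length in pixels is half the picture's height over the tangent of half this angle, whatever the lens; pixels are square), "cx", "cy" (the principal point, pixels), "cam_to_world" (4x4, takes a point from camera to world coordinates); the wrist camera has in their place "tool_from_camera" (4x4, takes a point from camera to tool coordinates, whose origin is the TCP and whose axes are the flange's). Camera axes: x right, y up, looking along -z (the intrinsics and any distortion apply to the point x, -y, -z); pixel columns grow to the right and rows downward; lengths in m; the calibration is good to about 2 mm. A picture is of the moment at which its call begins: read the wrist's pose just before it. calibration takes no time and is no camera call.
- r.finish_job(): hands the job in; it is judged then, once.
The state is a dict: "clock": time; "q": joint angles; "qd": joint speeds; "joint_torque": joint torques, N m; "tool_pos": TCP position; "eef_rot": TCP orientation; "contact_force": force on the tool from outside, world axes, zero at the start; "moment": the same for the moment, N m; "opening": opening from 0.0 (shut) to 1.0 (fully open); "finger_force": force on a finger pad.
Only numpy, scipy, OpenCV 4.12 (cv2) and the standard library are available. Lean on these libraries where they do the work, as an engineer would, in place of code of your own. Each camera call takes 0.05 s, during which the arm holds its last target. There are 200 camera calls.

## Working session

There is one attempt and no reset: what is moved stays moved. The work goes in short steps, Python scripts to look and compute and a shell command to move; the robot and the scene stay as the last step left them, time stands still between calls to the robot, and variables do not carry over. Pictures are saved under pics/ and viewed, at most 10 in all, crops included, and the job is handed in when it is done.

```bash
ls; mkdir -p pics; python3 - <<'E'
from plant import r, optics
import cv2,numpy as np
for n in("top","side"):
    p,d=optics.snapshot(n); cv2.imwrite(f"pics/{n}0.png",p); np.save(f"{n}0.npy",d)
    c=optics.calibration(n); print(n,{k:(np.round(v,4).tolist()) if not isinstance(v,str) else v for k,v in c.items()}, (d>0).mean())
s=r.get_state(); print(s, r.grip_point_offset)
E
```

```text
pics
top {'vfov': 48.0452, 'cx': 320.2211, 'cy': 237.9797, 'cam_to_world': [[0.0277, 0.9939, -0.1067, 0.3476], [-0.9996, 0.0282, 0.0032, 0.1403], [0.0062, 0.1066, 0.9943, 1.4097], [0.0, 0.0, 0.0, 1.0]]} 0.99619140625
side {'vfov': 47.5002, 'cx': 318.9385, 'cy': 238.7688, 'cam_to_world': [[0.8121, 0.3204, -0.4878, -0.3572], [-0.5835, 0.4302, -0.6888, -1.0528], [-0.0109, 0.8439, 0.5363, 1.0144], [0.0, 0.0, 0.0, 1.0]]} 0.9961067708333333
{'clock': 0.1, 'q': array([-1.17819326,  0.68992939, -0.19451959,  1.56621194,  0.15731907,
        0.90248672, -0.21511441]), 'qd': array([ 0.00099739, -0.0016135 , -0.00101881, -0.00231203,  0.00015523,
        0.00098099, -0.00112567]), 'joint_torque': array([-2.23137526e-03, -5.28498137e+01, -1.27131142e+00, -1.53837597e+01,
       -5.25980804e-02,  1.99214199e-03,  2.94945482e-05]), 'tool_pos': array([0.21930708, 0.58461585, 0.20707947]), 'eef_rot': array([ 1.78406300e-01,  9.83956563e-01, -8.17194189e-04, -8.26544538e-05]), 'contact_force': array([ 0.1910422 , -0.12216896, -0.85818251]), 'moment': array([-0.04480967,  0.00930468, -0.00234159]), 'finger_force': 0.0, 'opening': 1.000035758040299} 0.0187
```

View pics/top0.png

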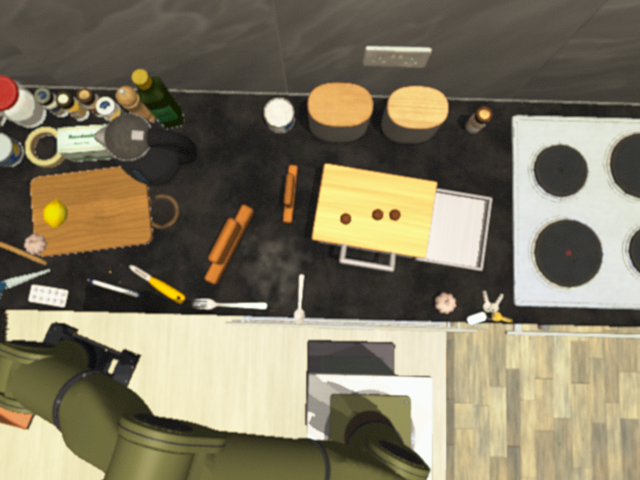

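View pics/side0.png

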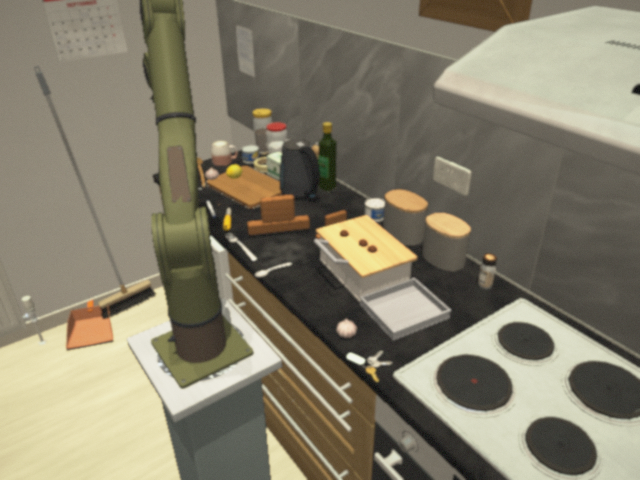

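The top view shows the bin lid at about (375,210) with shells at (346,218), (378,214), (395,214). The tray is on the robot's right at (460,230). There are two scrapers: a large one at (229,245) and a small one at (290,193), and the small one looks like the 150 mm block. The side view agrees.

```bash
cat > h.py <<'E'
import numpy as np,cv2
from plant import r,optics
from scipy.spatial.transform import Rotation as R
def ray(c,u,v,n=480):
    f=n/2/np.tan(np.radians(c["vfov"]/2)); 
    return np.array([(u-c["cx"])/f,-(v-c["cy"])/f,-1.])
def plane(name,uv,z,T=None):
    c=optics.calibration(name); T=np.array(c["cam_to_world"]) if T is None else T
    d=T[:3,:3]@ray(c,*uv); o=T[:3,3]; return o+d*(z-o[2])/d[2]
def pt(name,uv,dep,T=None):
    c=optics.calibration(name); T=np.array(c["cam_to_world"]) if T is None else T
    return T[:3,3]+T[:3,:3]@ray(c,*uv)*dep
def wristT():
    s=r.get_state(); M=np.eye(4); M[:3,:3]=R.from_quat(s["eef_rot"]).as_matrix(); M[:3,3]=s["tool_pos"]
    return M@np.array(optics.calibration("wrist")["tool_from_camera"])
def cloud(name,dep,T=None):
    c=optics.calibration(name); T=np.array(c["cam_to_world"]) if T is None else T
    v,u=np.mgrid[0:480,0:640]; f=240/np.tan(np.radians(c["vfov"]/2))
    P=np.stack([(u-c["cx"])/f*dep,-(v-c["cy"])/f*dep,-dep],-1)
    return P@T[:3,:3].T+T[:3,3]
E
python3 - <<'E'
from h import *
p=cv2.imread("pics/top0.png"); d=np.load("top0.npy"); P=cloud("top",d); Z=P[...,2]
hsv=cv2.cvtColor(p,cv2.COLOR_BGR2HSV)
box=lambda x0,y0,x1,y1:np.pad(np.ones((y1-y0,x1-x0),bool),((y0,480-y1),(x0,640-x1)))
def rect(m,z,n):
    m=cv2.morphologyEx(m.astype(np.uint8),cv2.MORPH_OPEN,np.ones((2,2)))
    cs,_=cv2.findContours(m,0,1); c=max(cs,key=cv2.contourArea)
    W=np.array([plane("top",q[0],z)[:2] for q in c]); 
    b=cv2.minAreaRect((W*1000).astype(np.float32)); print(n,np.round(b[0],1),np.round(b[1],1),round(b[2],1),np.round(cv2.boxPoints(b)).tolist())
print("bench z",np.median(Z[box(250,230,290,260)]),"lid z",np.median(Z[box(330,180,420,200)]))
rect((Z>.09)&box(305,155,445,262)&(hsv[...,1]>60)&(hsv[...,2]>120),.114,"lid")
for n,b in(("small",(270,150,305,235)),("big",(195,195,262,295))):
    m=box(*b)&(hsv[...,1]>110)&(hsv[...,0]<18)&(hsv[...,2]>60); print(n,"z pct",np.percentile(Z[m],[5,25,50,75,95]).round(3))
    rect(m&(Z>.02)&(Z<.06),.036,n+" foot"); rect(m&(Z>.06),.1 if n=="small" else .12,n+" grip"); rect(m,.036,n+" all")
m=box(320,175,430,245)&(hsv[...,2]<120)
nn,l,st,ce=cv2.connectedComponentsWithStats(m.astype(np.uint8))
for i in range(1,nn):
    if st[i,4]>20: print("shell",ce[i].round(1),st[i,4],plane("top",ce[i],.120).round(4))
m=box(420,180,500,275)&(hsv[...,1]<60)&(Z<.06)&(hsv[...,2]>100); rect(m,.028,"tray")
for n,uv,z in(("garlic",(445,302),.02),("keys",(490,308),0),("spoon",(300,300),0),("fork",(230,304),0),("peeler",(157,284),0),("handle",(367,257),.126)): print(n,plane("top",uv,z).round(3))
E
```

```text
bench z 0.00045926375478078096 lid z 0.11468738078634944
lid [557.1   3.1] [279.2 190.4] 82.0 [[443.0, -122.0], [632.0, -148.0], [671.0, 128.0], [482.0, 155.0]]
small z pct [-0.001  0.031  0.038  0.098  0.103]
small foot [560.8 217.7] [22.5 58.3] 85.7 [[531.0, 209.0], [589.0, 204.0], [591.0, 227.0], [533.0, 231.0]]
small grip [605.3 213.6] [20.2 81.3] 85.7 [[564.0, 207.0], [645.0, 201.0], [647.0, 221.0], [565.0, 227.0]]
small all [606.6 216.4] [ 30.7 156.6] 85.8 [[527.0, 207.0], [684.0, 195.0], [686.0, 226.0], [530.0, 237.0]]
big z pct [0.002 0.048 0.055 0.139 0.145]
big foot [471.9 364.6] [ 36.4 214.5] 65.3 [[367.0, 393.0], [562.0, 303.0], [577.0, 336.0], [382.0, 426.0]]
big grip [470.5 361.5] [ 40.2 114.8] 65.9 [[410.0, 367.0], [515.0, 320.0], [531.0, 356.0], [426.0, 403.0]]
big all [474.3 373.7] [ 55.6 220.2] 65.4 [[363.0, 394.0], [563.0, 303.0], [586.0, 353.0], [386.0, 445.0]]
shell [419.2 176.2] 80 [ 0.6444 -0.1014  0.12  ]
shell [325.7 243.5] 28 [0.4731 0.1226 0.12  ]
tray [ 528.  -218.5] [163.4 197. ] 82.0 [[419.0, -286.0], [614.0, -313.0], [637.0, -151.0], [442.0, -124.0]]
garlic [ 0.341 -0.189  0.02 ]
keys [ 0.328 -0.311  0.   ]
spoon [0.335 0.184 0.   ]
fork [0.32  0.365 0.   ]
peeler [0.366 0.557 0.   ]
handle [0.443 0.023 0.126]
```

```bash
cat >> h.py <<'E'
C=np.array([.557,.003]); YAW=-.1375
def bw(x,y): c,s=np.cos(YAW),np.sin(YAW); return C+[c*x-s*y,s*x+c*y]
def wb(p): c,s=np.cos(YAW),np.sin(YAW); d=np.asarray(p)[:2]-C; return np.array([c*d[0]+s*d[1],-s*d[0]+c*d[1]])
def go(p,yaw=None):
    "tool-frame shift in full-scale units to TCP goal p, and z-turn (full scale) to put tool y at angle yaw (deg)"
    s=r.get_state(); M=R.from_quat(s["eef_rot"]).as_matrix()
    a=np.degrees(np.arctan2(M[1,1],M[0,1]))
    print("t %.2f tcp %s yang %.2f tilt %s open %.3f ff %.1f F %s"%(s["clock"],s["tool_pos"].round(4),a,M[:,2].round(4),s["opening"],s["finger_force"],s["contact_force"].round(1)))
    if p is not None: print("shift units",(M.T@(np.array(p)-s["tool_pos"])/.025).round(2))
    if yaw is not None: print("turn z units",round(-((yaw-a+90)%180-90)/180,4))
E
python3 -m pendant '[[0,0,0,0,0,-0.03],[0,0,0,0,0,-0.03],[0,0,0,0,0,-0.03],[-0.9,-0.75,0,0,0,0],[-0.9,-0.75,0,0,0,0]]' 0.2 30
python3 - <<'E'
from h import *
p=cv2.imread("pics/top0.png"); hsv=cv2.cvtColor(p,cv2.COLOR_BGR2HSV)
m=np.zeros((480,640),np.uint8); m[185:240,330:425]=(hsv[185:240,330:425,2]<165)
nn,l,st,ce=cv2.connectedComponentsWithStats(m)
for i in range(1,nn):
    if st[i,4]>15: q=plane("top",ce[i],.120); print("shell",ce[i].round(1),st[i],q.round(4),wb(q).round(4))
go([.605,.214,.2],85.7)
E
```

```text
clock: 0.52
tool_pos: [0.2598, 0.545, 0.2073]
eef_rot: [0.036, 0.999, 0.0, -0.001]
contact_force: [1.2, -0.1, 0.5]
opening: 0.645
finger_force: 0.0
shell [377.  214.3] [372 209  11  11  90] [5.476e-01 2.000e-04 1.200e-01] [-0.009  -0.0041]
shell [394.4 214.5] [390 210  10  10  87] [ 0.5484 -0.042   0.12  ] [-0.0024 -0.0458]
shell [345.2 218.5] [340 214  11  10  86] [0.5351 0.077  0.12  ] [-0.0318  0.0703]
t 0.52 tcp [0.2598 0.545  0.2073] yang 85.91 tilt [-1.7e-03  5.0e-04 -1.0e+00] open 0.645 ff 0.0 F [ 1.2 -0.1  0.5]
shift units [-14.72 -12.22   0.26]
turn z units 0.0012
```

```bash
python3 -m pendant '[[-1,-0.83,0,0,0,0],[-1,-0.83,0,0,0,0],[-1,-0.83,0,0,0,0],[-1,-0.83,0,0,0,0],[-1,-0.83,0,0,0,0]]' -0.1 30 | head -2
python3 -m pendant '[[-1,-0.83,0,0,0,0],[-1,-0.83,0,0,0,0],[-1,-0.83,0,0,0,0],[-1,-0.83,0,0,0,0],[-1,-0.83,0,0,0,0]]' | head -2
python3 -m pendant '[[-1,-0.83,0,0,0,0],[-1,-0.83,0,0,0,0],[-0.8,-0.7,0,0,0,0],[0,0,0,0,0,0],[0,0,0,0,0,0]]' | head -2
python3 - <<'E'
from h import *
go([.605,.214,.2],85.7)
T=wristT(); p,d=optics.snapshot("wrist"); cv2.imwrite("pics/w1.png",p); np.savez("w1.npz",d=d,T=T)
P=cloud("wrist",d,T); hsv=cv2.cvtColor(p,cv2.COLOR_BGR2HSV)
near=(np.abs(P[...,0]-.6)<.12)&(np.abs(P[...,1]-.214)<.05)&(hsv[...,1]>110)&(hsv[...,0]<18)
for lo,hi in((.08,.11),(.02,.05)):
    m=near&(P[...,2]>lo)&(P[...,2]<hi); W=P[m]; print(m.sum())
    if m.sum()>50:
        b=cv2.minAreaRect((W[:,:2]*1000).astype(np.float32)); print(b, np.median(W[:,2]))
E
```

```text
clock: 0.93
tool_pos: [0.379, 0.4299, 0.2075]
clock: 1.35
tool_pos: [0.4957, 0.317, 0.2075]
clock: 1.77
tool_pos: [0.5612, 0.2522, 0.2071]
t 1.77 tcp [0.5612 0.2522 0.2071] yang 85.40 tilt [-6.0e-04 -1.1e-03 -1.0e+00] open 0.451 ff 0.0 F [-0.4 -0.   0.4]
shift units [-1.87 -1.38  0.29]
turn z units -0.0016
1567
((608.8297119140625, 220.70310974121094), (17.61616325378418, 78.08393096923828), 85.80683898925781) 0.09845714374949699
1167
((608.886474609375, 220.62185668945312), (21.73300552368164, 147.57272338867188), 85.8193130493164) 0.03485123829838055
```

View pics/w1.png

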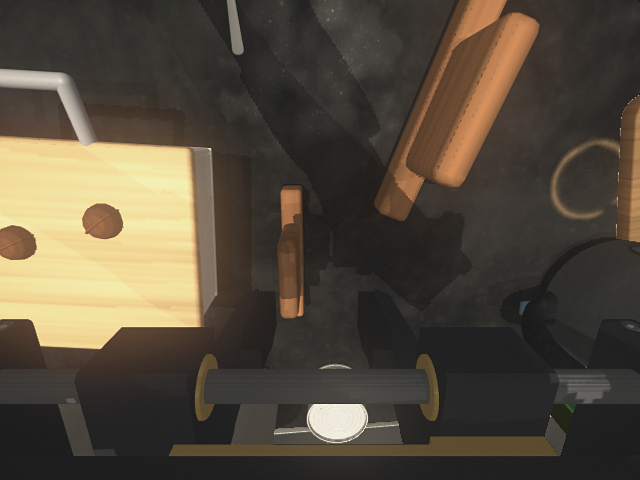

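```bash
python3 - <<'E'
from h import *
p=cv2.imread("pics/w1.png"); z=np.load("w1.npz"); T=z["T"]; P=cloud("wrist",z["d"],T)
for uv,h,n in(((102,221),.122,"shell"),((17,243),.122,"shell2"),((192,148),.114,"lid corner near-left"),((88,143),.126,"handle end")):
    q=plane("wrist",uv,h,T); print(n,q.round(4),wb(q).round(4),P[uv[1],uv[0]].round(4))
# lid left edge points
m=(P[...,2]>.108)&(P[...,2]<.12)
for v in range(160,320,30):
    u=np.where(m[v])[0]; u=u[u<260]; 
    if len(u): print(v,u.max(),wb(P[v,u.max()]).round(4))
go([.6088,.2200,.12],85.8)
E
```

```text
shell [0.5346 0.0826 0.122 ] [-0.0331  0.0757] [0.533  0.0874 0.1292]
shell2 [0.5472 0.0084 0.122 ] [-0.0105  0.004 ] [0.5462 0.0121 0.1258]
lid corner near-left [0.4851 0.1621 0.114 ] [-0.093   0.1477] [0.4875 0.1289 0.0213]
handle end [0.4753 0.0915 0.126 ] [-0.0931  0.0765] [0.4751 0.0834 0.1134]
160 192 [-0.0835  0.1456]
190 193 [-0.0598  0.1451]
220 195 [-0.0347  0.1454]
250 197 [-0.0079  0.1454]
280 198 [0.0198 0.1451]
310 201 [0.0509 0.1456]
t 1.82 tcp [0.5599 0.2543 0.2073] yang 85.60 tilt [-1.3e-03  2.0e-04 -1.0e+00] open 0.452 ff 0.0 F [-0.3  1.  -0.8]
shift units [-2.06 -1.22  3.49]
turn z units -0.0011
```

```bash
sed -i 's/C=np.array(\[.557,.003\])/C=np.array([.557,.0075])/' h.py
python3 -m pendant '[[-0.7,-0.4,0.5,0,0,0],[-0.7,-0.4,0.5,0,0,0],[-0.66,-0.42,0.5,0,0,0],[0,0,0.5,0,0,0],[0,0,0,0,0,0]]' | head -2
python3 - <<'E'
from h import *
import time
go([.6088,.2207,.063],85.8)
T=wristT(); p,d=optics.snapshot("wrist"); P=cloud("wrist",d,T); hsv=cv2.cvtColor(p,cv2.COLOR_BGR2HSV)
near=(np.abs(P[...,0]-.6)<.12)&(np.abs(P[...,1]-.22)<.04)&(hsv[...,1]>110)&(hsv[...,0]<18)
for lo,hi in((.08,.11),(.02,.05)):
    m=near&(P[...,2]>lo)&(P[...,2]<hi); W=P[m]; print(m.sum())
    if m.sum()>50: print(cv2.minAreaRect((W[:,:2]*1000).astype(np.float32)))
E
```

```text
clock: 2.23
tool_pos: [0.6073, 0.22, 0.1551]
t 2.23 tcp [0.6073 0.22   0.1551] yang 85.69 tilt [-0.005  -0.0016 -1.    ] open 0.448 ff 0.0 F [-1.   0.1 -0.3]
shift units [-0.08  0.04  3.68]
turn z units -0.0006
2423
((609.416015625, 220.50448608398438), (17.632041931152344, 78.50379943847656), 85.82764434814453)
1244
((610.0971069335938, 220.32186889648438), (21.62824058532715, 148.97406005859375), 85.82951354980469)
```

```bash

python3 -m pendant '[[-0.05,0,0.9,0,0,0],[0,0,0.9,0,0,0],[0,0,0.9,0,0,0],[0,0,0.9,0,0,0],[0,0,0,0,0,0]]' 
python3 -m pendant '[[0,0,0,0,0,0],[0,0,0,0,0,0],[0,0,0,0,0,0],[0,0,0,0,0,0]]' -1 40
python3 -m pendant '[[0,0,0,0,0,0],[0,0,0,0,0,0],[0,0,-0.3,0,0,0],[0,0,-0.6,0,0,0],[0,0,-0.8,0,0,0]]'
python3 -m pendant '[[0,0,-0.9,0,0,0],[0,0,-0.9,0,0,0],[0,0,-1,0,0,0],[0,0,-1,0,0,0],[0,0,0,0,0,0]]' 
```

```text
clock: 2.7
tool_pos: [0.6067, 0.2211, 0.0648]
eef_rot: [0.036, 0.999, -0.001, -0.003]
contact_force: [-0.4, -0.3, 0.3]
opening: 0.45
finger_force: 0.0
clock: 3.03
tool_pos: [0.6115, 0.2208, 0.0697]
eef_rot: [0.038, 0.999, 0.001, 0.001]
contact_force: [0.8, -1.1, -0.4]
opening: 0.172
finger_force: 0.0
clock: 3.45
tool_pos: [0.6097, 0.2195, 0.1103]
eef_rot: [0.038, 0.999, -0.0, -0.001]
contact_force: [-0.1, 0.6, 0.9]
opening: 0.002
finger_force: 0.0
clock: 3.87
tool_pos: [0.6137, 0.2218, 0.2115]
eef_rot: [0.038, 0.999, 0.003, 0.005]
contact_force: [1.2, 0.5, 0.6]
opening: 0.005
finger_force: 0.0
```

```bash
python3 - <<'E'
from h import *
go([.6088,.2207,.063],85.8)
a,_=optics.snapshot("wrist"); b,_=optics.snapshot("side"); t,_=optics.snapshot("top")
o=np.hstack([cv2.resize(a,(400,300)),cv2.resize(b[100:340,150:470],(400,300))]); o2=np.hstack([cv2.resize(t[100:340,150:470],(400,300)),np.zeros((300,400,3),np.uint8)])
cv2.imwrite("pics/x2.png",np.vstack([o,o2]))
E
```

```text
t 3.87 tcp [0.6137 0.2218 0.2115] yang 85.62 tilt [ 0.0095  0.0048 -0.9999] open 0.005 ff 0.0 F [1.2 0.5 0.6]
shift units [ 0.25 -0.09  5.94]
turn z units -0.001
```

View pics/x2.png

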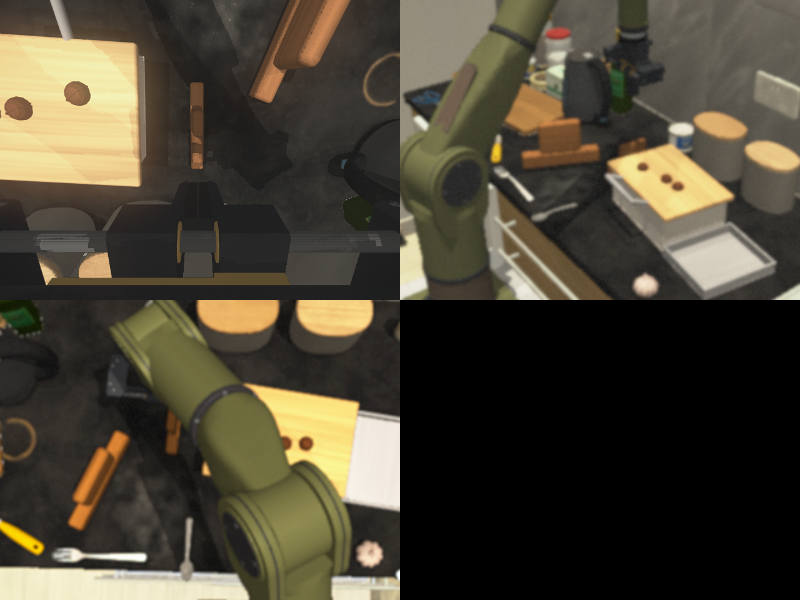

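```bash
python3 - <<'E'
from h import *
T=wristT(); c=optics.calibration("wrist"); print(np.round(np.array(c["tool_from_camera"]),4).tolist(),c["vfov"],c["cx"],c["cy"])
f=240/np.tan(np.radians(c["vfov"]/2))
def proj(w,T):
    q=np.linalg.inv(T)@np.r_[w,1]; return (c["cx"]+f*q[0]/-q[2], c["cy"]-f*q[1]/-q[2], -q[2])
s=r.get_state(); print("tcp px",proj(s["tool_pos"],T)); print("scraper",proj([.609,.2205,.1],T))
p,d=optics.snapshot("wrist"); P=cloud("wrist",d,T)
# fingertip depth along column
for u,v in((315,295),(315,302),(315,310),(315,320),(315,340)): print(u,v,d[v,u],P[v,u].round(4))
ct=optics.calibration("top"); Tt=np.array(ct["cam_to_world"]); ft=240/np.tan(np.radians(ct["vfov"]/2))
q=np.linalg.inv(Tt)@np.r_[s["tool_pos"]+[0,0,.07],1]; print("body in top px",ct["cx"]+ft*q[0]/-q[2],ct["cy"]-ft*q[1]/-q[2])
E
```

```text
[[0.0, 0.9481, 0.3179, 0.0835], [1.0, -0.0002, 0.0004, -0.0004], [0.0004, 0.3179, -0.9481, -0.1763], [0.0, 0.0, 0.0, 1.0]] 70.40663054472381 316.4406172187357 241.58827371052138
tcp px (np.float64(317.3193612225861), np.float64(282.10004634281097), np.float64(0.19373301078479332))
scraper (np.float64(317.8234717324918), np.float64(227.80377537684785), np.float64(0.2933293752617854))
315 295 0.15739661 [0.6003 0.2194 0.2405]
315 302 0.15150602 [0.6006 0.2194 0.2468]
315 310 0.14549696 [0.6009 0.2194 0.2532]
315 320 0.14303099 [0.6036 0.2192 0.2568]
315 340 0.12542017 [0.6011 0.2194 0.2745]
body in top px 283.31518080459927 171.54411689639562
```

```bash
python3 - <<'E'
from h import *
go(None); T=wristT(); p,d=optics.snapshot("wrist"); P=cloud("wrist",d,T); hsv=cv2.cvtColor(p,cv2.COLOR_BGR2HSV)
print(p[200,315],P[200,315])
near=(np.abs(P[...,0]-.6)<.15)&(np.abs(P[...,1]-.22)<.04)&(hsv[...,1]>110)&(hsv[...,0]<18)
for lo,hi in((.02,.05),(.05,.08),(.08,.11),(.11,.15)):
    m=near&(P[...,2]>lo)&(P[...,2]<hi); W=P[m]; print(lo,m.sum())
    if m.sum()>50: print(cv2.minAreaRect((W[:,:2]*1000).astype(np.float32)),W[:,0].min(),W[:,0].max()); v,u=np.where(m); print(u.min(),u.max(),v.min(),v.max())
E
```

```text
t 4.07 tcp [0.6099 0.2195 0.2047] yang 85.64 tilt [-1.4e-03 -7.0e-04 -1.0e+00] open 0.002 ff 0.0 F [-1.1 -0.2 -0.3]
[45 65 94] [0.58377496 0.21964878 0.09999154]
0.02 1139
((609.6952514648438, 219.48348999023438), (21.170608520507812, 149.08848571777344), 86.02873229980469) 0.5349730848578975 0.6843605599661852
306 327 137 277
0.05 83
((572.5173950195312, 220.89939880371094), (5.116085529327393, 17.5766658782959), 1.3689099550247192) 0.569991679203413 0.5752764406700622
306 325 176 186
0.08 1753
((609.236328125, 217.85482788085938), (17.40947151184082, 78.82935333251953), 85.8719711303711) 0.5698790869667167 0.6483237566038521
305 325 181 270
0.11 0
```

```bash
python3 - <<'E'
from h import *
go(None); T=wristT(); p,d=optics.snapshot("wrist"); P=cloud("wrist",d,T)
for v in range(262,312,4): print(v,[P[v,u].round(3).tolist() for u in (305,317,330)],p[v,317])
cv2.imwrite("pics/f.png",cv2.resize(p[220:400,200:440],(720,540)))
E
```

```text
t 4.12 tcp [0.6098 0.2195 0.2042] yang 85.65 tilt [-0.002 -0.001 -1.   ] open 0.009 ff 0.0 F [-0.4 -0.  -1. ]
262 [[0.678, 0.2, -0.001], [0.639, 0.217, 0.1], [0.642, 0.229, 0.095]] [ 73 114 168]
266 [[0.684, 0.199, -0.001], [0.643, 0.217, 0.099], [0.686, 0.229, -0.001]] [ 69 106 155]
270 [[0.689, 0.199, -0.001], [0.647, 0.216, 0.099], [0.691, 0.229, -0.0]] [ 58  87 126]
274 [[0.694, 0.198, 0.0], [0.679, 0.214, 0.036], [0.696, 0.229, -0.0]] [ 61  92 133]
278 [[0.699, 0.198, -0.0], [0.7, 0.212, -0.0], [0.702, 0.228, -0.001]] [45 51 58]
282 [[0.705, 0.197, -0.002], [0.706, 0.212, -0.0], [0.707, 0.228, -0.0]] [41 46 48]
286 [[0.711, 0.197, -0.002], [0.711, 0.212, -0.001], [0.713, 0.228, -0.001]] [44 50 53]
290 [[0.715, 0.196, 0.0], [0.717, 0.211, -0.001], [0.718, 0.227, 0.0]] [45 50 53]
294 [[0.6, 0.214, 0.237], [0.6, 0.22, 0.238], [0.601, 0.226, 0.238]] [38 39 43]
298 [[0.6, 0.215, 0.242], [0.6, 0.22, 0.242], [0.6, 0.226, 0.242]] [37 39 43]
302 [[0.6, 0.215, 0.245], [0.601, 0.22, 0.244], [0.6, 0.226, 0.246]] [38 41 44]
306 [[0.6, 0.215, 0.248], [0.6, 0.22, 0.249], [0.601, 0.226, 0.248]] [39 42 44]
310 [[0.6, 0.215, 0.253], [0.6, 0.22, 0.253], [0.601, 0.226, 0.251]] [37 39 42]
```

View pics/f.png

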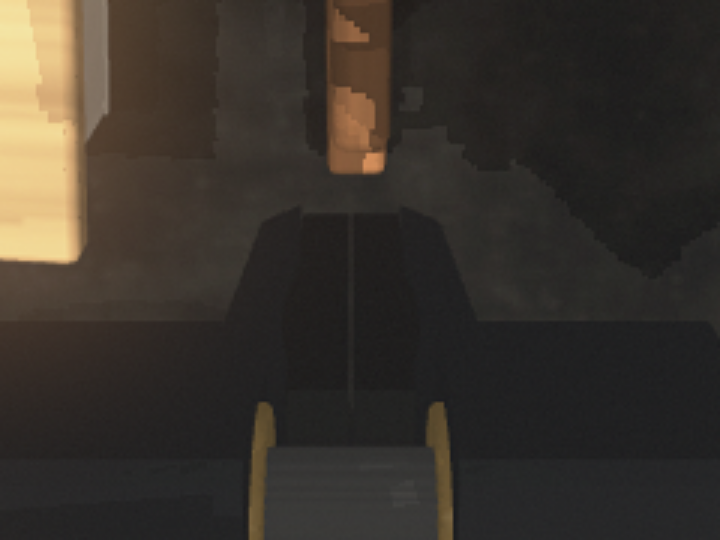

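The fingertips physically end about 31 mm above the reported TCP: the tip faces are at z=0.235 with the TCP at 0.204. That is why the fingers closed above the block, which hasn't moved. I'll allow for the offset and go lower.

```bash

python3 -m pendant '[[0,0,0.5,0,0,0],[0,0,0.5,0,0,0],[0,0,0,0,0,0],[0,0,0,0,0,0],[0,0,0,0,0,0]]' -0.1 40
python3 -m pendant '[[0,0,0.8,0,0,0],[0,0,0.8,0,0,0],[0,0,0.8,0,0,0],[0,0,0.8,0,0,0],[0,0,0.8,0,0,0]]' 
python3 -m pendant '[[0,0,0.8,0,0,0],[0,0,0.7,0,0,0],[0,0,0.4,0,0,0],[0,0,0,0,0,0],[0,0,0,0,0,0]]' 
python3 -m pendant '[[0,0,0,0,0,0],[0,0,0,0,0,0],[0,0,0,0,0,0],[0,0,0,0,0,0],[0,0,0,0,0,0]]' -1 40
```

```text
clock: 4.58
tool_pos: [0.6106, 0.22, 0.1803]
eef_rot: [0.038, 0.999, 0.0, -0.0]
contact_force: [1.0, 0.2, -0.0]
opening: 0.359
finger_force: 0.0
clock: 5.0
tool_pos: [0.6113, 0.2203, 0.0803]
eef_rot: [0.038, 0.999, 0.0, 0.001]
contact_force: [-0.4, -1.2, 1.0]
opening: 0.448
finger_force: 0.0
clock: 5.42
tool_pos: [0.6109, 0.2202, 0.0332]
eef_rot: [0.038, 0.999, 0.0, 0.0]
contact_force: [-0.6, 0.1, -0.3]
opening: 0.451
finger_force: 0.0
clock: 5.83
tool_pos: [0.6113, 0.2204, 0.0338]
eef_rot: [0.038, 0.999, 0.0, 0.001]
contact_force: [0.5, -0.0, 4.5]
opening: 0.198
finger_force: 40.0
```

```bash

python3 -m pendant '[[0,0,-0.4,0,0,0],[0,0,-0.8,0,0,0],[0,0,-0.9,0,0,0],[0,0,-1,0,0,0],[0,0,-1,0,0,0]]' 
python3 -m pendant '[[0,0,-1,0,0,0],[0,0,-1,0,0,0],[0,0,-0.4,0,0,0.02],[0,0,0,0,0,0],[0,0,0,0,0,0]]'
python3 - <<'E'
from h import *
print(bw(-.012,.118),bw(-.012,-.165)); go([*bw(-.012,.118),.19],82.1)
T=wristT(); p,d=optics.snapshot("wrist"); P=cloud("wrist",d,T); 
m=(P[...,2]>.108)&(P[...,2]<.12)
L=[]
for v in range(20,330,10):
    u=np.where(m[v,:270])[0]
    if len(u)>20: L.append(P[v,u.max()])
L=np.array(L); print(np.array([wb(q) for q in L]).round(4)[::4], np.polyfit(L[:,0],L[:,1],1))
cv2.imwrite("pics/w3.png",p)
E
```

```text
clock: 6.25
tool_pos: [0.6099, 0.2195, 0.1364]
eef_rot: [0.038, 0.999, -0.0, -0.001]
contact_force: [-0.2, -0.8, -1.3]
opening: 0.201
finger_force: 40.0
clock: 6.67
tool_pos: [0.6104, 0.2197, 0.1957]
eef_rot: [0.069, 0.998, -0.0, 0.0]
contact_force: [-0.1, -0.0, -1.9]
opening: 0.202
finger_force: 40.0
[0.56128718 0.12603109] [ 0.52249718 -0.15429788]
t 6.67 tcp [0.6104 0.2197 0.1957] yang 82.13 tilt [ 4.e-04 -2.e-04 -1.e+00] open 0.202 ff 40.0 F [-0.1 -0.  -1.9]
shift units [ 1.43 -3.98  0.23]
turn z units 0.0001
[[-0.0911  0.1399]
 [-0.0648  0.1409]
 [-0.0364  0.1406]
 [-0.006   0.141 ]
 [ 0.0275  0.1407]
 [ 0.0624  0.1407]] [-0.13926452  0.22720532]
```

View pics/w3.png

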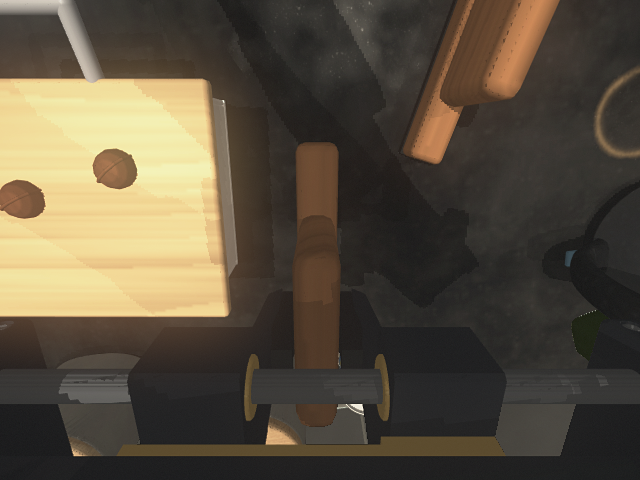

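```bash

python3 -m pendant '[[0.29,-0.8,0,0,0,0],[0.29,-0.8,0,0,0,0],[0.29,-0.8,0,0,0,0],[0.28,-0.8,0,0,0,0],[0.28,-0.78,0,0,0,0]]' | head -2
python3 -m pendant '[[0,0,0.4,0,0,0],[0,0,0.5,0,0,0],[0,0,0.5,0,0,0],[0,0,0.2,0,0,0],[0,0,0.1,0,0,0]]' 
python3 -m pendant '[[0,0,0.1,0,0,0],[0,0,0.1,0,0,0],[0,0,0,0,0,0]]'
python3 - <<'E'
from h import *
go([*bw(-.012,.118),.148],82.1); print(wb(r.get_state()["tool_pos"]))
E
```

```text
clock: 7.13
tool_pos: [0.5596, 0.1249, 0.1936]
clock: 7.55
tool_pos: [0.5601, 0.1264, 0.1508]
eef_rot: [0.069, 0.998, -0.0, -0.002]
contact_force: [-0.3, 0.9, -1.6]
opening: 0.202
finger_force: 40.0
clock: 7.8
tool_pos: [0.5617, 0.1269, 0.1481]
eef_rot: [0.069, 0.998, 0.0, 0.0]
contact_force: [0.9, -1.0, -1.9]
opening: 0.2
finger_force: 40.0
t 7.80 tcp [0.5617 0.1269 0.1481] yang 82.08 tilt [ 6.e-04  6.e-04 -1.e+00] open 0.200 ff 40.0 F [ 0.9 -1.  -1.9]
shift units [ 0.01 -0.04  0.  ]
turn z units -0.0001
[-0.01176416  0.11895163]
```

```bash

python3 -m pendant '[[0,0,0.06,0,0,0],[0,0,0,0,0,0]]'|sed -n '2p;4p'
python3 -m pendant '[[0,0,0.06,0,0,0],[0,0,0,0,0,0]]'|sed -n '2p;4p'
```

```text
tool_pos: [0.5619, 0.127, 0.1478]
contact_force: [-3.0, 0.4, 6.8]
tool_pos: [0.562, 0.1272, 0.1477]
contact_force: [-4.5, -0.9, 17.2]
```

```bash

python3 -m pendant '[[0,-0.1,-0.06,0,0,0],[0,-0.3,0,0,0,0],[0,-0.3,0,0,0,0],[0,-0.3,0,0,0,0]]'|sed -n '2p;4p'
python3 -m pendant '[[0,-0.3,0,0,0,0],[0,-0.3,0,0,0,0],[0,-0.3,0,0,0,0],[0,-0.3,0,0,0,0]]'|sed -n '2p;4p'
python3 - <<'E'
from h import *
go([*bw(-.012,-.165),.148],82.1); print(wb(r.get_state()["tool_pos"]))
E
```

```text
tool_pos: [0.56, 0.1047, 0.1479]
contact_force: [1.0, -0.7, 2.1]
tool_pos: [0.5562, 0.0748, 0.1479]
contact_force: [-0.8, 9.7, 13.3]
t 8.80 tcp [0.5562 0.0748 0.1479] yang 82.11 tilt [ 0.0061  0.0056 -1.    ] open 0.204 ff 40.3 F [-0.8  9.7 13.3]
shift units [ 0.08 -9.26 -0.06]
turn z units 0.0
[-0.00998287  0.06656082]
```

```bash

python3 -m pendant '[[0,-0.3,-0.03,0,0,0],[0,-0.35,0,0,0,0],[0,-0.35,0,0,0,0],[0,-0.35,0,0,0,0],[0,-0.35,0,0,0,0]]'|sed -n '2p;4p'
python3 -m pendant '[[0.02,-0.35,0,0,0,0],[0.02,-0.35,0,0,0,0],[0.02,-0.35,0,0,0,0],[0.02,-0.35,0,0,0,0],[0,-0.35,0,0,0,0]]'|sed -n '2p;4p'
python3 - <<'E'
from h import *
go([*bw(-.012,-.165),.148],82.1); print(wb(r.get_state()["tool_pos"]))
b,_=optics.snapshot("side"); a,_=optics.snapshot("wrist")
cv2.imwrite("pics/p1.png",np.hstack([cv2.resize(a,(400,300)),cv2.resize(b[180:360,280:520],(400,300))]))
E
```

```text
tool_pos: [0.5491, 0.0309, 0.1479]
contact_force: [-1.2, 11.1, 11.0]
tool_pos: [0.5411, -0.0123, 0.1478]
contact_force: [2.1, 1.4, 0.1]
t 9.63 tcp [ 0.5411 -0.0123  0.1478] yang 82.09 tilt [ 0.0034  0.0025 -1.    ] open 0.203 ff 40.0 F [2.1 1.4 0.1]
shift units [-0.04 -5.73 -0.02]
turn z units -0.0001
[-0.01299903 -0.02178915]
```

View pics/p1.png

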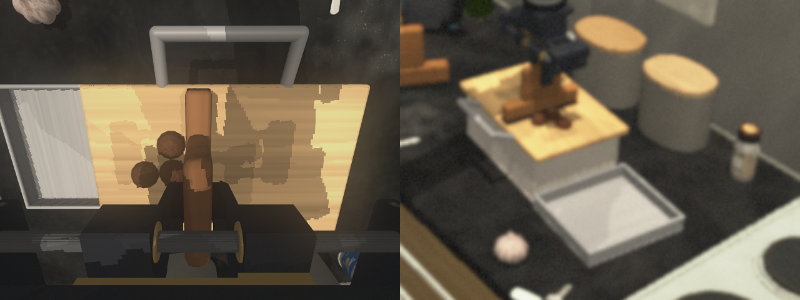

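```bash

python3 -m pendant '[[0,-0.35,0.03,0,0,0],[0,-0.35,0,0,0,0],[0,-0.4,0,0,0,0],[0,-0.4,0,0,0,0],[0,-0.4,0,0,0,0]]'|sed -n '2p;4p'
python3 -m pendant '[[0,-0.45,0,0,0,0],[0,-0.45,0,0,0,0],[0,-0.5,0,0,0,0],[0,-0.5,0,0,0,0],[0,-0.5,0,0,0,0]]'|sed -n '2p;4p'
python3 -m pendant '[[0,-0.5,0,0,0,0],[0,-0.5,0,0,0,0],[0,-0.5,0,0,0,0],[0,-0.4,0,0,0,0],[0,0,0,0,0,0]]'|sed -n '2p;4p'
python3 - <<'E'
from h import *
go([*bw(-.012,-.165),.148],82.1); print(wb(r.get_state()["tool_pos"]))
b,_=optics.snapshot("side"); a,_=optics.snapshot("wrist")
cv2.imwrite("pics/p2.png",np.hstack([cv2.resize(a,(400,300)),cv2.resize(b[180:360,280:520],(400,300))]))
E
```

```text
tool_pos: [0.5357, -0.0578, 0.1478]
contact_force: [0.6, 12.6, 21.0]
tool_pos: [0.5275, -0.1171, 0.1478]
contact_force: [1.1, 15.5, 17.6]
tool_pos: [0.516, -0.1714, 0.1453]
contact_force: [0.3, -1.2, -2.2]
t 10.98 tcp [ 0.516  -0.1714  0.1453] yang 81.74 tilt [-0.0038 -0.0029 -1.    ] open 0.204 ff 39.8 F [ 0.3 -1.2 -2.2]
shift units [-0.16  0.71 -0.11]
turn z units -0.002
[-0.01612071 -0.1828232 ]
```

View pics/p2.png

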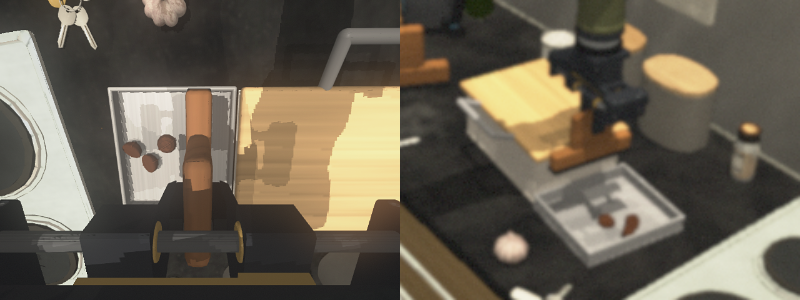

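```bash

python3 -m pendant '[[0,0,-0.6,0,0,0],[0,0,-0.8,0,0,0],[0,0,-0.8,0,0,0],[0,0.6,0,0,0,0],[0,1,0,0,0,0]]'|sed -n '2p;4p'
python3 -m pendant '[[0,1,0,0,0,0],[0,1,0,0,0,0],[0,1,0,0,0,0],[0,1,0,0,0,0],[0,1,0,0,0,0]]'|sed -n '2p;4p'
python3 -m pendant '[[-0.3,1,0,0,0,0],[-0.3,1,0,0,0,0],[-0.3,1,0,0,0,0],[-0.3,1,0,0,0,0],[-0.3,1,0,0,0,0]]'|sed -n '2p;4p'
python3 -m pendant '[[0,1,0,0,0,0],[0,0.8,0,0,0,0],[0,0,0,0,0,0]]'|sed -n '2p;4p'
python3 - <<'E'
from h import *
go([.61,.222,.033],82.1); print(wb(r.get_state()["tool_pos"]))
t,d=optics.snapshot("top"); P=cloud("top",d); hsv=cv2.cvtColor(t,cv2.COLOR_BGR2HSV)
c=np.array([.528,-.2185]); s=np.zeros((480,640),np.uint8); s[185:275,425:500]=(hsv[185:275,425:500,2]<150)&(hsv[185:275,425:500,1]>70)
n,l,st,ce=cv2.connectedComponentsWithStats(s); R2=np.array([[np.cos(YAW),np.sin(YAW)],[-np.sin(YAW),np.cos(YAW)]])
for i in range(1,n):
    if st[i,4]>15: q=plane("top",ce[i],.014); print(st[i],ce[i].round(),(R2@(q[:2]-c)).round(3),P[int(ce[i][1]),int(ce[i][0])].round(3))
E
```

```text
tool_pos: [0.5241, -0.1294, 0.2021]
contact_force: [0.6, 0.5, -2.5]
tool_pos: [0.5408, -0.0012, 0.201]
contact_force: [-0.1, 0.2, -1.2]
tool_pos: [0.5953, 0.1175, 0.2009]
contact_force: [0.6, 0.7, -1.1]
tool_pos: [0.6008, 0.1679, 0.201]
contact_force: [-0.2, 1.2, -0.8]
t 12.58 tcp [0.6008 0.1679 0.201 ] yang 82.53 tilt [-6.0e-04  5.8e-03 -1.0e+00] open 0.197 ff 39.8 F [-0.2  1.2 -0.8]
shift units [-0.09  2.15  6.73]
turn z units 0.0024
[0.02136011 0.1649175 ]
[459 220  11   9  76] [464. 224.] [ 0.019 -0.018] [ 0.544 -0.235  0.023]
[452 230  10   9  71] [457. 234.] [-0.01  -0.003] [ 0.517 -0.216  0.023]
[ 425  234   38   41 1038] [439. 258.] [-0.08   0.034] [0.393 0.006 0.809]
[470 234  12   9  74] [475. 238.] [-0.013 -0.053] [ 0.508 -0.265  0.025]
```

```bash

python3 -m pendant '[[-0.05,0.8,0,0,0,0],[-0.04,0.8,0,0,0,0],[0,0.6,0,0,0,0],[0,0,0.6,0,0,0],[0,0,0.9,0,0,0]]'|sed -n '2p;4p'
python3 -m pendant '[[0,0,0.9,0,0,0],[0,0,0.9,0,0,0],[0,0,0.9,0,0,0],[0,0,0.9,0,0,0],[0,0,0.9,0,0,0]]'|sed -n '2p;4p'
python3 -m pendant '[[0,0,0.4,0,0,0],[0,0,0,0,0,0],[0,0,0,0,0,0]]'|sed -n '2p;4p'
python3 - <<'E'
from h import *
go([.61,.222,.033],82.1)
E
```

```text
tool_pos: [0.613, 0.2162, 0.1654]
contact_force: [0.4, -0.4, -2.7]
tool_pos: [0.6115, 0.2133, 0.0501]
contact_force: [-0.0, -0.8, -2.4]
tool_pos: [0.6118, 0.2138, 0.0414]
contact_force: [0.4, -0.3, -1.1]
t 13.72 tcp [0.6118 0.2138 0.0414] yang 82.04 tilt [-4.e-04 -3.e-04 -1.e+00] open 0.199 ff 39.8 F [ 0.4 -0.3 -1.1]
shift units [0.11 0.31 0.34]
turn z units -0.0003
```

```bash

python3 -m pendant '[[0,0.3,0,0,0,0],[0,0,0.2,0,0,0],[0,0,0.08,0,0,0],[0,0,0,0,0,0]]'|sed -n '2p;4p'
python3 -m pendant '[[0,0,0.05,0,0,0],[0,0,0,0,0,0]]'|sed -n '2p;4p'
python3 -m pendant '[[0,0,0.05,0,0,0],[0,0,0,0,0,0]]'|sed -n '2p;4p'
```

```text
tool_pos: [0.6127, 0.2216, 0.0345]
contact_force: [0.5, -0.2, -1.8]
tool_pos: [0.613, 0.2215, 0.0338]
contact_force: [-1.8, 0.2, 3.0]
tool_pos: [0.6131, 0.2218, 0.0337]
contact_force: [-3.9, -0.5, 11.1]
```

Contact made; next I release and retreat straight up.

```bash

python3 -m pendant '[[0,0,-0.04,0,0,0],[0,0,0,0,0,0],[0,0,0,0,0,0],[0,0,0,0,0,0]]' -0.2 40|sed -n '2p;4,6p'
python3 -m pendant '[[0,0,-0.4,0,0,0],[0,0,-0.8,0,0,0],[0,0,-1,0,0,0],[0,0,-1,0,0,0],[0,0,-1,0,0,0]]'|sed -n '2p;4p'
python3 -m pendant '[[0,0,-1,0,0,0],[0,0,-1,0,0,0],[0,0,-1,0,0,0],[0,0,0,0,0,0],[0,0,0,0,0,0]]'|sed -n '2p;4p'
python3 - <<'E'
from h import *
print(bw(-.135,0))
go([*bw(-.135,0),.23],None)
T=wristT(); p,d=optics.snapshot("wrist"); P=cloud("wrist",d,T); hsv=cv2.cvtColor(p,cv2.COLOR_BGR2HSV)
near=(np.abs(P[...,0]-.6)<.12)&(np.abs(P[...,1]-.22)<.04)&(hsv[...,1]>110)&(hsv[...,0]<18)
for lo,hi in((.08,.11),(.02,.05)):
    m=near&(P[...,2]>lo)&(P[...,2]<hi); W=P[m]; print(m.sum())
    if m.sum()>50: print(cv2.minAreaRect((W[:,:2]*1000).astype(np.float32)),np.median(W[:,2]))
E
```

```text
tool_pos: [0.613, 0.2213, 0.0327]
contact_force: [-0.7, -0.6, 0.2]
opening: 0.398
finger_force: 0.0
tool_pos: [0.6127, 0.2214, 0.1394]
contact_force: [-0.6, 0.7, -0.7]
tool_pos: [0.6137, 0.2218, 0.2149]
contact_force: [-0.1, -0.3, 0.2]
[0.42327416 0.02600406]
t 15.55 tcp [0.6137 0.2218 0.2149] yang 82.03 tilt [ 0.0035  0.0016 -1.    ] open 0.398 ff 0.0 F [-0.1 -0.3  0.2]
shift units [ 6.46 -8.81 -0.64]
1665
((611.2415161132812, 221.92202758789062), (17.566259384155273, 78.66571044921875), 81.76761627197266) 0.09850459232753223
982
((611.0859985351562, 221.52444458007812), (21.560239791870117, 148.06134033203125), 81.54803466796875) 0.03502782667125201
```

```bash

python3 -m pendant '[[0.7,-1,0,0,0,0],[0.7,-1,0,0,0,0],[0.7,-1,0,0,0,0],[0.7,-1,0,0,0,0],[0.7,-1,0,0,0,0]]'|sed -n '2p;4p'
python3 -m pendant '[[0.7,-1,0,0,0,0],[0.7,-1,0,0,0,0],[0.7,-0.9,0,0,0,0],[0.5,-0.5,0,0,0,0],[0,0,0,0,0,0]]' -0.2|sed -n '2p;4p'
python3 - <<'E'
from h import *
go([*bw(-.135,0),.2],-7.9); print(r.get_state()["q"].round(3))
E
```

```text
tool_pos: [0.5066, 0.1082, 0.2115]
contact_force: [-0.3, -0.2, 0.4]
tool_pos: [0.4277, 0.0308, 0.2116]
contact_force: [-0.1, 0.3, 0.2]
t 16.43 tcp [0.4277 0.0308 0.2116] yang 81.85 tilt [-0.0072 -0.0035 -1.    ] open 0.401 ff 0.0 F [-0.1  0.3  0.2]
shift units [ 0.15 -0.21  0.47]
turn z units 0.4986
[ 0.079  0.456 -0.38   2.109  0.283  0.633  0.931]
```

```bash

python3 -m pendant '[[0.15,-0.2,0,0,0,0.038],[0,0,0,0,0,0.038],[0,0,0,0,0,0.038],[0,0,0,0,0,0.038],[0,0,0,0,0,0.038]]'|sed -n '2p'
python3 -m pendant '[[0,0,0,0,0,0.038],[0,0,0,0,0,0.038],[0,0,0,0,0,0.038],[0,0,0,0,0,0.038],[0,0,0,0,0,0.038]]'|sed -n '2p'
python3 -m pendant '[[0,0,0,0,0,0.038],[0,0,0,0,0,0.038],[0,0,0,0,0,0.038],[0,0,0,0,0,0.005],[0,0,0,0,0,0]]' -0.3|sed -n '2p'
python3 - <<'E'
from h import *
go([*bw(-.135,0),.2],-7.9); print(r.get_state()["q"].round(3))
T=wristT(); p,d=optics.snapshot("wrist"); P=cloud("wrist",d,T); cv2.imwrite("pics/w5.png",p)
B=(P[...,:2]-C); c,s=np.cos(YAW),np.sin(YAW); xb=c*B[...,0]+s*B[...,1]; yb=-s*B[...,0]+c*B[...,1]; z=P[...,2]
m=(xb>-.17)&(xb<-.105)&(z>.1)&(z<.14)&(np.abs(yb)<.08)
print(m.sum()); 
for lo in np.arange(-.06,.08,.02):
    k=m&(yb>lo)&(yb<lo+.02)
    if k.sum()>10: print(round(lo,2),np.percentile(xb[k],[2,50,98]).round(4),np.percentile(z[k],[50,98]).round(4))
k=(z>.108)&(z<.118)&(xb>-.11)&(xb<-.05)&(yb<.13)&(yb>-.13); print("lid edge",np.percentile(xb[k],1),k.sum())
E
```

```text
tool_pos: [0.4285, 0.0308, 0.2122]
tool_pos: [0.4286, 0.0308, 0.2121]
tool_pos: [0.4284, 0.0307, 0.2123]
t 17.68 tcp [0.4284 0.0307 0.2123] yang -7.58 tilt [-8.e-04 -3.e-04 -1.e+00] open 0.352 ff 0.0 F [ 0.7 -0.7 -0.5]
shift units [-0.21 -0.18  0.49]
turn z units 0.0018
[-0.243  0.439  0.093  2.127 -0.072  0.579 -0.231]
3010
-0.06 [-0.1381 -0.1269 -0.1061] [0.1279 0.1322]
-0.04 [-0.138  -0.1329 -0.1271] [0.1306 0.1323]
-0.02 [-0.138  -0.1322 -0.1273] [0.1306 0.1323]
0.0 [-0.1379 -0.1323 -0.1267] [0.1305 0.1324]
0.02 [-0.1379 -0.1324 -0.1269] [0.1305 0.1324]
0.04 [-0.1378 -0.1302 -0.1067] [0.1299 0.1323]
0.06 [-0.137  -0.1212 -0.1056] [0.1259 0.1317]
lid edge -0.09845647940068321 12869
```

View pics/w5.png

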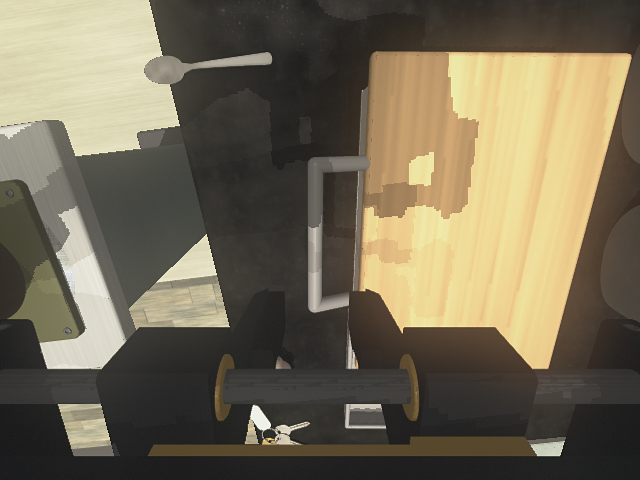

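```bash

python3 -m pendant '[[-0.2,-0.1,0.4,0,0,0.0018],[0,0,0.7,0,0,0],[0,0,0.6,0,0,0],[0,0,0,0,0,0],[0,0,0,0,0,0]]' -0.45 40 |sed -n '2p;5p'
python3 - <<'E'
from h import *
go([*bw(-.1335,0),.076],-7.9)
E
```

```text
tool_pos: [0.4247, 0.0255, 0.1699]
opening: 0.274
t 18.15 tcp [0.4247 0.0255 0.1699] yang -8.00 tilt [-1.9e-03  1.0e-04 -1.0e+00] open 0.274 ff 0.0 F [1.1 1.4 0. ]
shift units [0.01 0.01 3.76]
turn z units -0.0006
```

```bash

python3 -m pendant '[[0,0,0.6,0,0,0],[0,0,0.6,0,0,0],[0,0,0.4,0,0,0],[0,0,0.4,0,0,0],[0,0,0,0,0,0]]' |sed -n '2p;4p'
python3 -m pendant '[[0,0,0.4,0,0,0],[0,0,0.4,0,0,0],[0,0,0.3,0,0,0],[0,0,0.2,0,0,0],[0,0,0,0,0,0]]' |sed -n '2p;4p'
python3 - <<'E'
from h import *
go([*bw(-.1335,0),.076],-7.9)
E
```

```text
tool_pos: [0.4251, 0.0257, 0.1198]
contact_force: [-0.2, -0.2, 0.0]
tool_pos: [0.4252, 0.0256, 0.0876]
contact_force: [0.9, 0.9, 0.4]
t 18.98 tcp [0.4252 0.0256 0.0876] yang -8.08 tilt [-4.e-04  1.e-04 -1.e+00] open 0.274 ff 0.0 F [0.9 0.9 0.4]
shift units [ 0.01 -0.02  0.46]
turn z units -0.001
```

```bash

python3 -m pendant '[[0,0,0.3,0,0,0],[0,0,0.2,0,0,0],[0,0,0,0,0,0],[0,0,0,0,0,0]]' |sed -n '2p;4p'
python3 -m pendant '[[0,0,0,0,0,0],[0,0,0,0,0,0],[0,0,0,0,0,0],[0,0,0,0,0,0]]' -1 25 |sed -n '2p;4,6p'
python3 - <<'E'
from h import *
go(None)
s=r.get_state()["tool_pos"]
# waypoints along arc: tool y = bin x, tool z = down
a0=.113
for t in np.arange(0,.81,.0785): print(round(t,3),"y %.2f z %.2f"%((.231*(np.cos(a0)-np.cos(a0+t))/.025),(-.231*(np.sin(a0+t)-np.sin(a0))/.025)))
E
```

```text
tool_pos: [0.425, 0.0255, 0.0751]
contact_force: [-0.4, 0.7, 0.5]
tool_pos: [0.4263, 0.0254, 0.0755]
contact_force: [2.3, -0.8, -0.9]
opening: 0.121
finger_force: 24.6
t 19.65 tcp [0.4263 0.0254 0.0755] yang -8.12 tilt [ 2.3e-03  1.0e-04 -1.0e+00] open 0.121 ff 24.6 F [ 2.3 -0.8 -0.9]
0.0 y 0.00 z -0.00
0.078 y 0.11 z -0.72
0.157 y 0.28 z -1.42
0.236 y 0.50 z -2.11
0.314 y 0.77 z -2.78
0.392 y 1.10 z -3.43
0.471 y 1.47 z -4.05
0.55 y 1.90 z -4.64
0.628 y 2.36 z -5.20
0.706 y 2.87 z -5.71
0.785 y 3.42 z -6.18
```

```bash

python3 -m pendant '[[0,0.05,-0.36,0,0,0],[0,0.06,-0.36,0,0,0],[0,0.08,-0.35,0,0,0],[0,0.09,-0.35,0,0,0]]' |sed -n '2p;4,6p'
python3 -m pendant '[[0,0.11,-0.35,0,0,0],[0,0.11,-0.34,0,0,0],[0,0.13,-0.34,0,0,0],[0,0.14,-0.33,0,0,0]]' |sed -n '2p;4,6p'
```

```text
tool_pos: [0.4333, 0.0244, 0.1113]
contact_force: [4.3, -1.3, -3.8]
opening: 0.117
finger_force: 24.9
tool_pos: [0.4462, 0.0226, 0.1454]
contact_force: [5.4, -0.6, -5.5]
opening: 0.117
finger_force: 25.1
```

```bash

python3 -m pendant '[[0,0.16,-0.33,0,0,0],[0,0.17,-0.32,0,0,0],[0,0.18,-0.31,0,0,0],[0,0.19,-0.31,0,0,0]]' |sed -n '2p;4,6p'
python3 -m pendant '[[0,0.21,-0.3,0,0,0],[0,0.22,-0.29,0,0,0],[0,0.23,-0.28,0,0,0],[0,0.23,-0.28,0,0,0]]' |sed -n '2p;4,6p'
python3 -m pendant '[[0,0.25,-0.26,0,0,0],[0,0.26,-0.25,0,0,0],[0,0.27,-0.24,0,0,0],[0,0.28,-0.23,0,0,0]]' |sed -n '2p;4,6p'
python3 -m pendant '[[0,0,0,0,0,0],[0,0,0,0,0,0],[0,0,0,0,0,0],[0,0,0,0,0,0]]' |sed -n '2p;4,6p'
python3 - <<'E'
from h import *
go(None); s=r.get_state(); b=wb(s["tool_pos"]); zb=s["tool_pos"][2]+.0505
print(b,zb,"lid angle est",np.arctan2(zb-.1,.0965-b[0])-.113, "by z",np.arcsin((zb-.1)/.231)-.113)
b,db=optics.snapshot("side"); a,d=optics.snapshot("wrist"); t,dt=optics.snapshot("top")
for n,dd in(("side",db),("top",dt)):
    P=cloud(n,dd); B=P[...,:2]-C; c,q=np.cos(YAW),np.sin(YAW); xb=c*B[...,0]+q*B[...,1]; yb=-q*B[...,0]+c*B[...,1]; z=P[...,2]
    hsv=cv2.cvtColor(b if n=="side" else t,cv2.COLOR_BGR2HSV)
    m=(xb>-.05)&(xb<.09)&(np.abs(yb)<.13)&(z>.11)&(z<.3)&(hsv[...,1]>60)&(hsv[...,0]>10)&(hsv[...,0]<30)&(hsv[...,2]>110)
    if m.sum()>50: X=np.c_[xb[m],z[m]]; vx,vy,*_=cv2.fitLine(X.astype(np.float32),cv2.DIST_HUBER,0,.01,.01).ravel(); print(n,m.sum(),"lid angle",abs(np.arctan(vy/vx)))
cv2.imwrite("pics/e.png",np.hstack([cv2.resize(a,(400,300)),cv2.resize(b[120:360,260:580],(400,300))]))
E
```

```text
tool_pos: [0.4646, 0.0201, 0.1772]
contact_force: [10.1, -1.3, -8.7]
opening: 0.104
finger_force: 25.4
tool_pos: [0.4881, 0.0167, 0.2057]
contact_force: [14.2, -2.7, -15.5]
opening: 0.106
finger_force: 26.0
tool_pos: [0.5146, 0.013, 0.2291]
contact_force: [17.4, -0.6, -26.0]
opening: 0.107
finger_force: 26.8
tool_pos: [0.5139, 0.0131, 0.2285]
contact_force: [15.3, -1.7, -22.1]
opening: 0.104
finger_force: 26.4
t 21.65 tcp [0.5139 0.0131 0.2285] yang -8.09 tilt [ 7.2e-03 -8.0e-04 -1.0e+00] open 0.104 ff 26.4 F [ 15.3  -1.7 -22.1]
[-0.04342187 -0.00033734] 0.27898703702655736 lid angle est 0.7942872225083084 by z 0.773455085883798
side 313 lid angle 0.86851346
top 2006 lid angle 0.7937131
```

View pics/e.png

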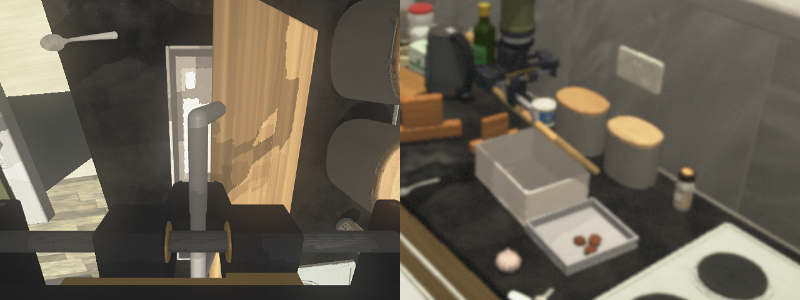

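```bash

python3 -m pendant '[[0,0.04,0.05,0,0,0],[0,0.02,0.03,0,0,0],[0,0,0,0,0,0],[0,0,0,0,0,0],[0,0,0,0,0,0]]' |sed -n '2p;4,6p'
python3 -m pendant '[[0,0,0,0,0,0],[0,0,0,0,0,0],[0,0,0,0,0,0],[0,0,0,0,0,0],[0,0,0,0,0,0]]' |sed -n '2p;4,6p'
python3 - <<'E'
from h import *
go(None); t,dt=optics.snapshot("top"); P=cloud("top",dt); B=P[...,:2]-C; c,q=np.cos(YAW),np.sin(YAW); xb=c*B[...,0]+q*B[...,1]; yb=-q*B[...,0]+c*B[...,1]; z=P[...,2]
hsv=cv2.cvtColor(t,cv2.COLOR_BGR2HSV)
for s in((-.13,-.03),(.03,.13)):
    m=(xb>-.05)&(xb<.08)&(yb>s[0])&(yb<s[1])&(z>.11)&(z<.3)&(hsv[...,0]>10)&(hsv[...,0]<30)&(hsv[...,2]>110)&(hsv[...,1]>60)
    if m.sum()>50:
        vx,vy,*_=cv2.fitLine(np.c_[xb[m],z[m]].astype(np.float32),cv2.DIST_HUBER,0,.01,.01).ravel(); print(m.sum(),abs(np.arctan(vy/vx)))
E
```

```text
tool_pos: [0.5122, 0.0134, 0.2272]
contact_force: [6.8, 0.2, -11.0]
opening: 0.102
finger_force: 25.6
tool_pos: [0.5122, 0.0134, 0.2272]
contact_force: [7.2, 0.2, -10.5]
opening: 0.104
finger_force: 25.6
t 22.63 tcp [0.5122 0.0134 0.2272] yang -8.08 tilt [ 0.0017 -0.     -1.    ] open 0.104 ff 25.6 F [  7.2   0.2 -10.5]
1729 0.78983957
```

The lid is steady at about 0.785 rad (0.790 by the top depth camera), and the scraper stood upright when I let go of it. The shells were last measured well inside the tray, and the latest side view still shows them there. Handing in.

```bash
python3 -c "
from plant import r
print(r.finish_job())"
```

```text
the job is handed in; nothing more can be done
None
```

I handed the job in with all three shells in the tray, the scraper standing released on the worktop, and the gripper holding the lid steady at about 45 degrees; no verdict came back.

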